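# Tip spacers into the feeder and hold its sprung cover just short of balance

## Robot

A 6-joint arm with a two-finger parallel gripper is mounted at the origin on a cart in front of the work surface, level with it; the furniture and walls round the work are solid. World frame = base frame: x ahead of the robot, y to its left, z up, the work surface at z = 0. Lengths are in m, angles in rad, forces in N, time in s.
With the tool pointing down it reaches from about 0.35 to 0.775 m from the base axis. Payload 7.3 kg.
Tool frame: the origin (TCP) lies at the very end of the fingers, on their centre line; the grasp point (between the pads) lies robot.pinch_z behind it (robot.pinch_z is the distance from the TCP to the grasp point, in m); y points along the fingers, z is the direction in which the jaws open and shut, and the axes are right-handed (so a half turn about y gives the same grasp; the last joint's range is limited). The gripper opens to 92 mm and grips with 3 to 60 N. Pads are 19 mm wide; open, the fingers measure 130 mm over their backs; the gripper's body (75 mm by 190 mm) begins 47 mm behind the grasp point.
Start: joints at [1.195, 0.342, 1.524, -0, 1.275, -0.146], TCP at [0.12, 0.511, 0.227] pointing down, gripper open.
Joint ranges: [-2.53, 2.53], [-0.77, 2.02], [0.04, 2.7], [-1, 4.14], [0.28, 2.66], [-3.11, 3.11]. Speed limits (rad/s): [2.57, 2.57, 3.14, 3.14, 3.14, 3.14].

## Interface

Orientations are given as [roll, pitch, yaw] about the fixed x, y, z axes, in that order (R = Rz(yaw) Ry(pitch) Rx(roll)).
In Python, from cell import status, viewer, robot gives the robot as it stands. The module is installed in compiled form; this text tells all that it offers.
- The arm moves only by the shell command python3 -m pendant 'ROWS' [FORCE]. ROWS is JSON, a list that holds one entry, the list of rows, each a list of 7 numbers: the shift along the tool's x, y, z in cm, then the turn, a rotation vector about the tool's x, y, z in rad, then the finger opening in cm, from 0 to 9.18. A call has 1 to 20 rows; each row is the pose to reach, as a shift and turn from the pose commanded when the call began, along the tool's axes at that moment; what a row does not reach only later rows make up. A row lasts 1/10 s, in which the tool goes at most 50 mm and 8.59 degrees, less where a joint would pass 70% of its speed; a pose out of reach is approached as far as the arm can. A call with a gripper value outside its range is refused whole. The fingers move at their own pace and stop on an object; FORCE is the grip in N (left out, the last holds). Time passes only in rows, so rows that repeat a pose let the fingers close. It gives the time, the measured TCP pose, the force and the opening at its end, in the units of the state.
- status.observe(): the state, without advancing time (a new reading comes with each control period).
- viewer.read_camera(name): name is "side" or "top"; returns a dict with "image" (400x640x3 uint8, red, green, blue), "range_z" (400x640 float32, m along the optical axis (not along the pixel's ray), 0 where there is no reading), "fx", "fy", "cx", "cy" (pixels), "distortion" ([k1, k2, p1, p2, k3] as OpenCV has them; the pictures are not rectified), "camera_from_world" (4x4, takes a point from world to camera coordinates). Camera axes: x right, y up, looking along -z (the intrinsics and any distortion apply to the point x, -y, -z); pixel columns grow to the right and rows downward; lengths in m; the calibration is good to about 2 mm. A picture is of the moment at which its call begins.
- robot.hand_in(): hands the job in, once; it reports no verdict.
The state is a dict: "time": time; "qpos": joint angles; "qvel": joint speeds; "joint_efforts": joint torques, N m; "tool_pos": TCP position; "tool_rot": TCP orientation; "contact_force": force on the tool from outside, world axes, zero at the start; "torque": the same for the moment, N m; "opening": finger opening in m.
Only numpy, scipy, OpenCV 4.12 (cv2) and the standard library are available. Lean on these libraries where they do the work, as an engineer would, in place of code of your own. Each camera call takes 0.05 s, during which the arm holds its last target. There are 200 camera calls.

## Task

Tip the three brass hex spacers from the aluminium tray into the open inlet of the grey parts feeder, and set the tray down again flat on the worktop, let go. Then take the feeder's sprung cover by its grab bar, raise it by the bar past its balance point (57 degrees open), ease it back and finish holding it still about 10 degrees short of the balance point, so that one can look in and it would fall shut if released: the program ends while the gripper holds the bar. Leave everything else on the worktop where it is.

Things in the scene. Friction and masses are not known exactly. Their poses are not given: they have to be found in the camera images.
- feeder: Fixed grey sheet-metal parts feeder, 160 (x) x 280 (y) mm, walls 5 mm. Origin: centre of its underside; x points to its rear (hinge side), y to its inlet side. Half y 0 to +140 mm: open inlet, rim 110 mm high, floor sloping down to the other half, y -140 to 0: catch pan, rim 80 mm high, shut by the cover. The wall between them (y = 0) is 110 mm high with a 45 mm gap under it.
- inlet_mouth (a point): Centre of the inlet's open mouth, at the height of its rim (feeder frame: x 0, y +69, z +110 mm). Clear opening 150 (x) x 132 (y) mm; rim bead 6 mm thick.
- cover_angle (a joint): Opening angle (rad) of the sprung steel cover, 158x130x6 mm: 0 shut (start), 1.4 at the open stop. Hinged at the rear, parallel to the feeder's y; the front edge swings up and back. Balance at 1.00 rad (57 degrees): let go below it falls shut, above it swings open. Along its arc the bar takes 1.5 N when shut, 0.5 N at 0.83 rad, 0 at 1.00, then pulls away. Hinge friction negligible.
- cover: The sprung cover with its bar; origin: middle of the cover's hinge axis (feeder frame: x +78, y -70, z +86 mm).
- cover_bar (a point): Dark round grab bar on the cover near its front edge, parallel to the hinge, 10 mm thick, 62 mm clear between its legs, 40 mm above the cover's plate; this point is its middle. With the cover shut it lies 140 mm in front of and 43 mm above the hinge axis (129 mm above the worktop); it swings with the cover. Being round, it can turn between gripping fingers.
- tray: Loose plain aluminium tipping tray, 130 (x) x 52 (y) x 32 (z) mm, walls and floor 4 mm, 0.15 kg. Origin: centre of its underside. Walled on three sides; the +x end is open, the spout. Can be taken from above across its 52 mm width, one finger outside each long wall.
- spacer_a_mid (a point): Centre of one of the three hexagonal brass spacers in the tray: 24 mm across flats, 28 over corners, 18 mm high, 25 to 50 g, polished: on the tray's floor or the feeder's slope they slide once it leans some 20 degrees.
- spacer_b_mid (a point): Centre of one of the three hexagonal brass spacers in the tray: 24 mm across flats, 28 over corners, 18 mm high, 25 to 50 g, polished: on the tray's floor or the feeder's slope they slide once it leans some 20 degrees.
- spacer_c_mid (a point): Centre of one of the three hexagonal brass spacers in the tray: 24 mm across flats, 28 over corners, 18 mm high, 25 to 50 g, polished: on the tray's floor or the feeder's slope they slide once it leans some 20 degrees.
- petri_dish: Bystander, loose, not part of the job: round clear lidded dish, 62 mm across, 14 high. Origin: centre of its underside.
- loupe: Bystander, loose, not part of the job: small white folding loupe, 52x30x16 mm. Origin: centre of its underside.
- tweezers_a: Bystander, loose, not part of the job: thin bright tweezers lying flat, 125 mm long. Origin: centre of its underside.
- note_pad: Bystander, loose, not part of the job: white note pad, 60x105x12 mm. Origin: centre of its underside.
- magazine_c: Bystander, loose, not part of the job: pale rectangular slotted metal tube, 58x201x62 mm. Origin: centre of its underside.
- capillary_box: Bystander, loose, not part of the job: small pale flat box, 39x71x23 mm. Origin: centre of its underside.

How it is judged:
By the outcome, as a careful person would: the job done as asked, in the order asked, and still so for the second after the job is handed in, while the arm keeps its last pose, push and grip.
It also fails if it takes over 64 s, if anything falls off the work surface, if the arm or the gripper's body presses on something with over 40 N, if the wrist force passes 120 N, or if a joint passes its speed limit or range.

## Working session

There is one attempt and no reset: what is moved stays moved. The work goes in short steps, Python scripts to look and compute and a shell command to move; the robot and the scene stay as the last step left them, time stands still between calls to the robot, and variables do not carry over. Pictures are saved under pics/ and viewed, about 8 in all and at most 12, crops included, and the job is handed in when it is done.

```bash
mkdir -p pics
cat > h.py <<'E'
import numpy as np, cv2
from cell import status, viewer, robot
from scipy.spatial.transform import Rotation as Ro
def cam(n): 
    c=viewer.read_camera(n); c['bgr']=c['image'][:,:,::-1].copy(); return c
def K(c): return np.array([[c['fx'],0,c['cx']],[0,c['fy'],c['cy']],[0,0,1.]])
def rays(c,px):
    u=cv2.undistortPoints(np.array(px,float).reshape(-1,1,2),K(c),np.array(c['distortion'],float)).reshape(-1,2)
    d=np.c_[u[:,0],-u[:,1],-np.ones(len(u))]
    T=np.linalg.inv(c['camera_from_world']); return T[:3,3],d@T[:3,:3].T
def onplane(c,px,z):
    o,d=rays(c,px); return o+d*((z-o[2])/d[:,2])[:,None]
def bydepth(c,px):
    o,d=rays(c,px); p=np.array(px,int).reshape(-1,2); return o+d*c['range_z'][p[:,1],p[:,0]][:,None]
def proj(c,P):
    P=np.atleast_2d(P); T=np.array(c['camera_from_world']); q=P@T[:3,:3].T+T[:3,3]; q=q*[1,-1,-1]
    return cv2.projectPoints(q,np.zeros(3),np.zeros(3),K(c),np.array(c['distortion'],float))[0].reshape(-1,2)
E
python3 - <<'E'
from h import *
s=status.observe(); print(s, robot.pinch_z)
R=Ro.from_euler('xyz',s['tool_rot']).as_matrix(); print(R.round(3))
for n in('top','side'):
    c=cam(n); cv2.imwrite(f'pics/{n}0.png',c['bgr']); print(n,np.linalg.inv(c['camera_from_world']).round(3),c['fx'],(c['range_z']>0).mean())
E
```

```text
{'time': 0.0, 'qpos': array([ 1.19501125e+00,  3.42734371e-01,  1.52499966e+00,  6.71864319e-06,
        1.27540250e+00, -1.45979870e-01]), 'qvel': array([-4.41269207e-04, -2.56647230e-05,  9.45593571e-04, -7.94936321e-04,
       -9.63851147e-05,  5.23947434e-04]), 'joint_efforts': array([ 2.36721098e-04, -4.31238914e+01, -2.44219226e+01,  7.18901306e-02,
        5.56211499e-02, -1.09521932e-04]), 'tool_pos': array([0.11940615, 0.51082973, 0.22604498]), 'tool_rot': array([-1.57232285e+00,  2.30931660e-04, -2.29807342e-01]), 'contact_force': array([0.08034586, 0.0793971 , 0.38404803]), 'torque': array([ 0.01063159,  0.04369212, -0.00393474]), 'opening': 0.09159125868609638} 0.0188
[[ 0.974 -0.001  0.228]
 [-0.228 -0.001  0.974]
 [-0.    -1.    -0.002]]
top [[-0.007  0.985 -0.17   0.39 ]
 [-1.    -0.009 -0.015 -0.041]
 [-0.017  0.169  0.985  1.174]
 [ 0.     0.     0.     1.   ]] 410.97239748362733 0.9961015625
side [[ 0.818  0.224 -0.53  -0.153]
 [-0.575  0.274 -0.771 -1.066]
 [-0.028  0.935  0.353  0.594]
 [ 0.     0.     0.     1.   ]] 427.7418978047415 0.99009375
```

View pics/top0.png

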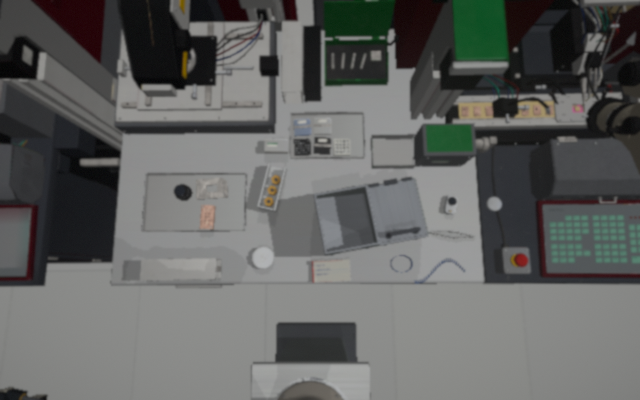

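View pics/side0.png

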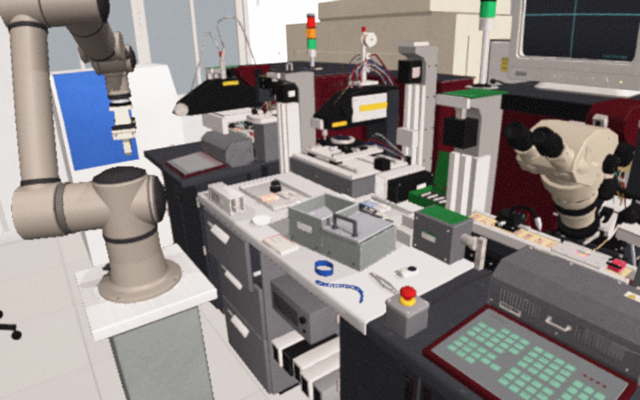

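The top view shows the tray with three brass spacers at about (271,187), the feeder at about (370,215) with its inlet on the left (+y), the cover on the right and the bar at (402,232). The side view shows the bar at about (345,218). Next I'll take an enlarged crop of the top view to pick corners.

Run:
```python
from h import *
c=cam('top'); np.save('pics/top.npy',c,allow_pickle=True)
b=c['bgr'][130:290,240:480]; b=cv2.resize(b,None,fx=3.3,fy=3.3,interpolation=cv2.INTER_CUBIC)
cv2.imwrite('pics/crop.png',b)
# heights map: points in world by depth
v,u=np.mgrid[130:290,240:480]; px=np.c_[u.ravel(),v.ravel()]
P=bydepth(c,px)
def box(m,name):
    r=cv2.minAreaRect(P[m][:,:2].astype(np.float32)); print(name,m.sum(),np.round(r[0],4),np.round(r[1],4),r[2])
lab=lambda m:cv2.connectedComponentsWithStats(m.reshape(160,240).astype(np.uint8))
for lo,hi in((.02,.045),(.07,.1),(.1,.118),(.118,.16)):
    m=(P[:,2]>lo)&(P[:,2]<hi); n,L,st,ce=lab(m)
    for i in range(1,n):
        if st[i,4]>25: box(L.ravel()==i,(lo,hi,(ce[i]+[240,130]).round()))
hsv=cv2.cvtColor(c['bgr'],cv2.COLOR_BGR2HSV)[130:290,240:480]
m=((hsv[...,0]>10)&(hsv[...,0]<28)&(hsv[...,1]>110)); n,L,st,ce=lab(m.ravel())
for i in range(1,n):
    if st[i,4]>10: print('brass',ce[i]+[240,130],st[i,4],onplane(c,ce[i]+[240,130],.022).round(4))
```

```text
(0.02, 0.045, array([257., 130.])) 68 [0.7974 0.154 ] [0.0072 0.1001] 0.8456682562828064
(0.02, 0.045, array([407., 154.])) 388 [ 0.7328 -0.3087] [0.263  0.0937] 89.65230560302734
(0.02, 0.045, array([274., 145.])) 149 [0.7565 0.0995] [0.0676 0.037 ] 89.33660888671875
(0.02, 0.045, array([271., 188.])) 258 [0.6313 0.1101] [0.0532 0.1299] 76.7852783203125
(0.02, 0.045, array([271., 189.])) 30 [0.6265 0.111 ] [0.0165 0.0232] 6.864894390106201
(0.02, 0.045, array([348., 220.])) 1053 [ 0.5349 -0.1082] [0.1543 0.084 ] 1.434780240058899
(0.02, 0.045, array([268., 201.])) 34 [0.591  0.1178] [0.023  0.0182] 44.684207916259766
(0.07, 0.1, array([437., 154.])) 222 [ 0.7041 -0.3552] [0.1602 0.0697] 59.4176025390625
(0.07, 0.1, array([477., 143.])) 52 [ 0.7367 -0.4606] [0.0313 0.0138] 1.349186658859253
(0.07, 0.1, array([397., 210.])) 2946 [ 0.5539 -0.2362] [0.1686 0.1371] 9.705856323242188
(0.07, 0.1, array([353., 202.])) 187 [ 0.5668 -0.1266] [0.197 0.098] 51.55141067504883
(0.1, 0.118, array([448., 143.])) 1427 [ 0.7284 -0.3733] [0.1394 0.0755] 89.23265838623047
(0.1, 0.118, array([346., 219.])) 561 [ 0.5277 -0.0955] [0.1616 0.1438] 10.23685359954834
(0.118, 0.16, array([404., 231.])) 131 [ 0.4908 -0.2429] [0.0101 0.0824] 9.981584548950195
brass [275.34090909 179.56818182] 44 [[0.6531 0.0988 0.022 ]]
brass [271.85416667 190.02083333] 48 [[0.6226 0.1085 0.022 ]]
brass [268.5        201.35416667] 48 [[0.5898 0.1177 0.022 ]]
```

View pics/crop.png

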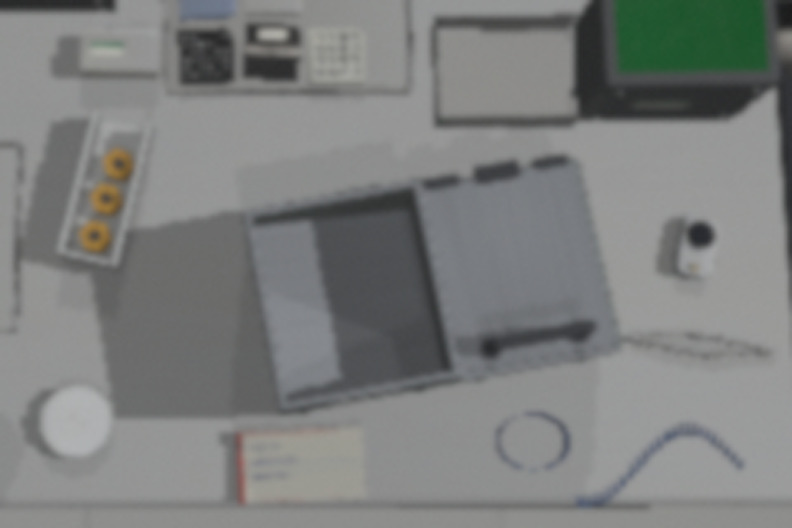

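Run:
```python
from h import *
c=np.load('pics/top.npy',allow_pickle=True).item()
a=np.radians(-13.5); x=np.array([np.cos(a),np.sin(a)]); y=np.array([-x[1],x[0]]); C=np.array([.631,.110])
v,u=np.mgrid[150:230,240:310]; px=np.c_[u.ravel(),v.ravel()]; P=bydepth(c,px)
l=np.c_[(P[:,:2]-C)@x,(P[:,:2]-C)@y]*1000
for k in range(-75,80,5):
    m=(abs(l[:,0]-k)<2.5)&(abs(l[:,1])<14)
    if m.any(): print(k,(np.sort(P[m,2])*1000).round().astype(int), c['bgr'][px[m][:,1],px[m][:,0]].mean(0).round())
m=(P[:,2]>.024)&(P[:,2]<.045)&(abs(l[:,0])<50)&(abs(l[:,1])>18)&(abs(l[:,1])<32)
for s in(1,-1):
    q=l[m&(l[:,1]*s>0)]; print(np.polyfit(q[:,0],q[:,1],1))
```

```text
-75 [-3 -3 -3 -3 -3 -3 -3 -3 -2 -2 -1 -1 -1  0  0  1] [118. 118. 118.]
-70 [-6 -6 -5 -3 -3 -3 -3 -2  0  0  0  0  0  0  1  1  1] [101. 102. 102.]
-65 [-4 -3 -2 -2 -2 -1  0  1  2  3 10 10 11 14 17 18 20 21 24 26 27 27 27 29
 30 31 31 33] [106. 107. 106.]
-60 [28 29 29 31 32] [129. 130. 129.]
-55 [ 0  0  1  1  2  3  3  3  3  4  4  4  4  5  5  6 12 12 15 17 19 25] [102. 112. 119.]
-50 [ 0  0  2  5 15 17 18 18 19 19 19 21 21 22] [ 74. 107. 128.]
-45 [-1  1  4  9 17 17 18 19 19 19 20 20 20 21 21 21 22 22 22 22 23 25] [ 69. 105. 127.]
-40 [10 11 17 18 19 19 19 20 21 21 21 21 22 22 22] [ 67. 100. 122.]
-35 [ 1 17 18 18 19 19 19 20 20 21 22 22 22 23 24 25] [ 69. 114. 142.]
-30 [ 0  2  2  3  3  3  4  4 20 20 21 21] [ 91. 116. 133.]
-25 [-3 -2 -1  1  1  1  2  2  4  4  5  5  5  6] [100. 114. 122.]
-20 [-6 -2 -1  0  0  1  1  2  2  3  3  5  5  6 12 15 16 20 20 21 24] [ 90. 105. 115.]
-15 [-4  0  1  1  2 11 12 16 17 18 18 19 19 19 20 20 21 22 25] [ 75. 109. 131.]
-10 [ 0  1 14 17 18 18 19 19 20 20 20 21 22 22 23 23 24] [ 70. 104. 127.]
-5 [10 18 19 19 19 20 20 21 21 22 22 23 23 24 24 25] [ 65. 102.
[... 419 characters left out ...]
4. 124.]
30 [17 18 20 20 22 22 22 22 24] [ 66. 106. 132.]
35 [-1 -1 -1 16 17 17 18 19 20 20 21 21 23 23] [ 85. 118. 140.]
40 [0 0 1 1 1 2 2 3 4 4 4] [113. 123. 130.]
45 [-5 -1 -1  0  0  1  1  1  2  3  3  4  5  6] [115. 120. 123.]
50 [-1 -1 -1  0  0  0  1  1  1  1  2  3  4  5  5] [126. 127. 126.]
55 [-2 -1 -1  0  0  0  1  1  1  1  2  3  3  3  4  5  7  7] [132. 132. 131.]
60 [-1  0  1  1  1  2  2  2  4  4  4  5  5  6] [149. 149. 148.]
65 [-4 -3 -2 -1  1  1  1  1  1  2  2  3  3  3  5] [152. 152. 151.]
70 [-5 -5 -5 -5 -4 -3 -2 -2 -2  0  2  2] [149. 149. 148.]
75 [-6 -5 -4 -4 -4 -4 -4 -4 -4 -3 -3 -2 -1 -1  0  0  3] [148. 148. 148.]
[6.03778922e-05 2.39576952e+01]
[ 1.36625227e-03 -2.38911532e+01]
```

```bash
cat >> h.py <<'E'
def Rt(yaw,tilt=0):  # tool down, tool x at yaw (deg), tilt: +x dips
    Rd=np.array([[1,0,0],[0,0,1],[0,-1,0.]])
    return Ro.from_euler('z',yaw,degrees=True)*Ro.from_matrix(Rd)*Ro.from_euler('z',tilt,degrees=True)
def delta(G,yaw,tilt=0):
    s=status.observe(); R0=Ro.from_euler('xyz',s['tool_rot']); R=Rt(yaw,tilt)
    tcp=np.array(G)+R.apply([0,robot.pinch_z,0])
    print('shift cm',(R0.inv().apply(tcp-s['tool_pos'])*100).round(2),'rot',(R0.inv()*R).as_rotvec().round(3),'q',s['qpos'].round(2),'t',s['time'],'F',s['contact_force'].round(1),'op',s['opening'].round(4))
E
python3 - <<'E'
from h import *
print(Rt(-13.5).as_matrix().round(2),Rt(0,30).apply([1,0,0]))
delta([.631,.110,.12],-13.5); delta([.631,.110,.025],-13.5)
c=np.load('pics/top.npy',allow_pickle=True).item()
print(bydepth(c,[[243,185],[243,195],[240,180],[258,190],[275,145]]).round(3))
E
```

```text
[[ 0.97  0.    0.23]
 [-0.23  0.    0.97]
 [ 0.   -1.    0.  ]] [ 0.8660254  0.        -0.5      ]Traceback (most recent call last):
  File "<stdin>", line 3, in <module>
  File "h.py", line 24, in delta
    print('shift cm',(R0.inv().apply(tcp-s['tool_pos'])*100).round(2),'rot',(R0.inv()*R).as_rotvec().round(3),'q',s['qpos'].round(2),'t',s['time'],'F',s['contact_force'].round(1),'op',s['opening'].round(4))
                                                                                                                                                                                        ^^^^^^^^^^^^^^^^^^
AttributeError: 'float' object has no attribute 'round'
```

```bash
sed -i "s/s\['opening'\].round(4)/round(s['opening'],4)/" h.py
python3 - <<'E'
from h import *
delta([.631,.110,.12],-13.5); delta([.631,.110,.025],-13.5)
c=np.load('pics/top.npy',allow_pickle=True).item()
print(bydepth(c,[[243,185],[243,195],[240,180],[258,190],[275,145]]).round(3))
E
```

```text
shift cm [ 58.95  12.52 -27.37] rot [ 0.001  0.006 -0.   ] q [ 1.2   0.34  1.52  0.    1.28 -0.15] t 0.15 F [-0.1  0.8 -0.3] op 0.0918
shift cm [ 58.95  22.02 -27.36] rot [ 0.001  0.006 -0.   ] q [ 1.2   0.34  1.52  0.    1.28 -0.15] t 0.15 F [-0.1  0.8 -0.3] op 0.0918
[[ 0.643  0.196 -0.002]
 [ 0.613  0.195 -0.   ]
 [ 0.658  0.205 -0.001]
 [ 0.628  0.152 -0.004]
 [ 0.756  0.101  0.024]]
```

```bash
python3 -m pendant '[[[4.5,0,-2.1,0,0,0,7],[9,1,-4.2,0,0,0,7],[13.5,2,-6.3,0,0,0,7],[18,3,-8.4,0,0,0,7],[22.5,4,-10.4,0,0,0,7],[27,5,-12.5,0,0,0,7],[31.5,6,-14.6,0,0,0,7],[36,7,-16.7,0,0,0,7],[40.5,8,-18.8,0,0,0,7],[45,9,-20.9,0,0,0,7],[49.5,10,-23,0,0,0,7],[54,11,-25.1,0,0,0,7],[57,12,-26.5,0,0,0,7],[59,12.5,-27.4,0,0,0,7],[59,12.5,-27.4,0,0,0,7],[59,12.5,-27.4,0,0,0,7],[59,12.5,-27.4,0,0,0,7]]]' 25
python3 - <<'E'
from h import *
delta([.631,.110,.025],-13.5)
c=cam('top'); b=c['bgr'][130:270,220:340]; cv2.imwrite('pics/ab.png',cv2.resize(b,None,fx=4,fy=4))
E
```

```text
time: 1.85
tool_pos: [0.6308, 0.111, 0.1019]
tool_rot: [-1.571, 0.001, -0.229]
contact_force: [0.5, -0.0, 0.5]
opening: 0.0699
shift cm [ 0.05  9.57 -0.09] rot [-0.     0.007 -0.001] q [ 0.05  0.66  1.34  0.    1.14 -1.29] t 1.85 F [ 0.5 -0.   0.5] op 0.0699
```

```bash
python3 -m pendant '[[[0,3,-0.1,0,0.007,0,7],[0,6,-0.1,0,0.007,0,7],[0,8,-0.1,0,0.007,0,7],[0,9,-0.1,0,0.007,0,7],[0,9.4,-0.1,0,0.007,0,7],[0,9.4,-0.1,0,0.007,0,7],[0,9.4,-0.1,0,0.007,0,4.5],[0,9.4,-0.1,0,0.007,0,4.5],[0,9.4,-0.1,0,0.007,0,4.5],[0,9.4,-0.1,0,0.007,0,4.5],[0,9.4,-0.1,0,0.007,0,4.5],[0,9.4,-0.1,0,0.007,0,4.5],[0,9.4,-0.1,0,0.007,0,4.5]]]' 25
python3 - <<'E'
from h import *
delta([.631,.110,.190],-13.5)
c=cam('top'); a=c['bgr'][130:270,220:340]; c=cam('side'); b=c['bgr'][130:270,200:320]; cv2.imwrite('pics/ab.png',cv2.resize(np.hstack([a,b]),None,fx=3.3,fy=3.3))
E
```

```text
time: 3.2
tool_pos: [0.6319, 0.109, 0.0087]
tool_rot: [-1.571, -0.001, -0.237]
contact_force: [-0.8, -0.9, 6.1]
opening: 0.052
shift cm [ -0.09 -16.25   0.08] rot [-0.    -0.001  0.001] q [ 0.05  0.77  1.42 -0.    0.95 -1.28] t 3.2 F [-0.8 -0.9  6.1] op 0.052
```

View pics/ab.png

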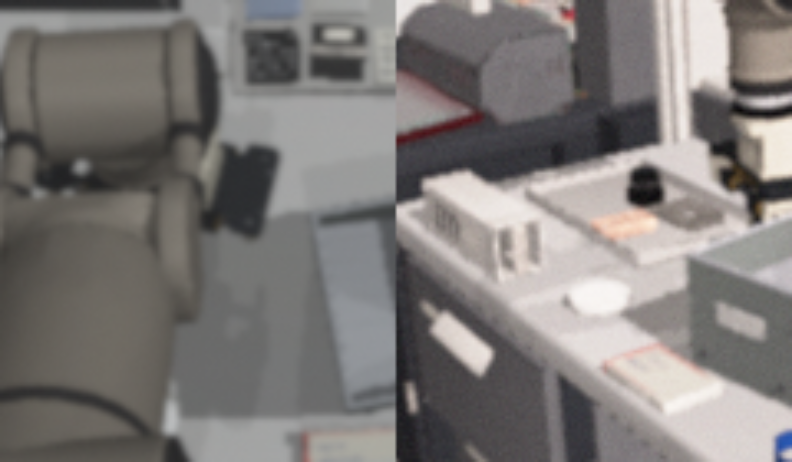

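The view shows only the arm and gripper over the tray; the opening of 52.0 mm confirms the grip. Now I'll lift it.

```bash
python3 -m pendant '[[[0,-1,0,0,0,0,4.5],[0,-3,0,0,0,0,4.5],[0,-6,0,0,0,0,4.5],[0,-9,0,0,0,0,4.5],[0,-12,0,0,0,0,4.5],[0,-15,0,0,0,0,4.5],[0,-16.5,0,0,0,0,4.5],[0,-17,0,0,0,0,4.5],[0,-17,0,0,0,0,4.5]]]'
python3 - <<'E'
from h import *
delta([.5195,-.048,.195],-80)
E
```

```text
time: 4.2
tool_pos: [0.6313, 0.1091, 0.178]
tool_rot: [-1.571, -0.0, -0.237]
contact_force: [-0.7, 0.1, -2.6]
opening: 0.0517
shift cm [ -7.19   0.17 -17.89] rot [-0.     1.159  0.   ] q [ 0.05  0.59  1.25  0.    1.3  -1.28] t 4.2 F [-0.7  0.1 -2.6] op 0.0517
```

```bash
python3 -m pendant '[[[-0.4,0,-1,0,0.08,0,4.5],[-1.2,0,-3,0,0.2,0,4.5],[-2,0,-5,0,0.33,0,4.5],[-2.8,0,-7,0,0.46,0,4.5],[-3.6,0,-9,0,0.59,0,4.5],[-4.4,0,-11,0,0.72,0,4.5],[-5.2,0,-13,0,0.85,0,4.5],[-6,0,-15,0,0.98,0,4.5],[-6.8,0,-17,0,1.08,0,4.5],[-7.2,0,-17.9,0,1.14,0,4.5],[-7.2,0,-17.9,0,1.16,0,4.5],[-7.2,0,-17.9,0,1.16,0,4.5],[-7.2,0,-17.9,0,1.16,0,4.5]]]'
python3 - <<'E'
from h import *
delta([.5195,-.048,.195],-80)
for t in(10,20,30,45): delta([.5195,-.048,.188],-80,t)
c=cam('top'); a=c['bgr'][130:290,240:440]; c=cam('side'); b=c['bgr'][100:260,230:430]; cv2.imwrite('pics/c.png',cv2.resize(np.hstack([a,b]),None,fx=2,fy=2,interpolation=2))
E
```

```text
time: 5.5
tool_pos: [0.5196, -0.0475, 0.1772]
tool_rot: [-1.571, 0.001, -1.395]
contact_force: [0.3, 0.4, -2.5]
opening: 0.0518
shift cm [ 0.05  0.1  -0.01] rot [ 0.001  0.001 -0.001] q [-0.24  0.38  1.61  0.    1.15 -0.41] t 5.5 F [ 0.3  0.4 -2.5] op 0.0518
shift cm [-0.28  0.77 -0.01] rot [0.001 0.001 0.174] q [-0.24  0.38  1.61  0.    1.15 -0.41] t 5.5 F [ 0.3  0.4 -2.5] op 0.0518
shift cm [-0.59  0.68 -0.01] rot [0.001 0.001 0.348] q [-0.24  0.38  1.61  0.    1.15 -0.41] t 5.5 F [ 0.3  0.4 -2.5] op 0.0518
shift cm [-0.89  0.54 -0.01] rot [0.001 0.001 0.523] q [-0.24  0.38  1.61  0.    1.15 -0.41] t 5.5 F [ 0.3  0.4 -2.5] op 0.0518
shift cm [-1.28  0.25 -0.01] rot [0.001 0.001 0.785] q [-0.24  0.38  1.61  0.    1.15 -0.41] t 5.5 F [ 0.3  0.4 -2.5] op 0.0518
```

View pics/c.png

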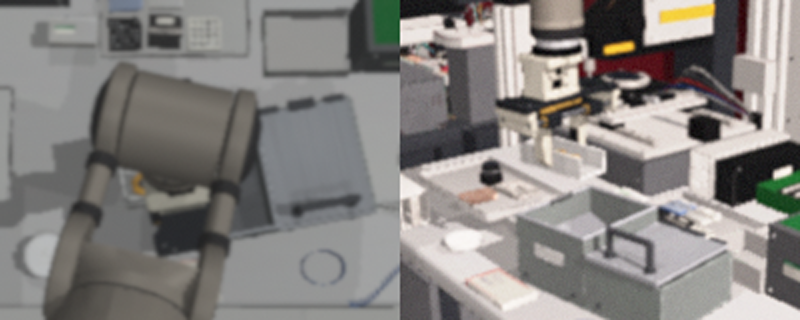

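The tray hangs level over the inlet's left side with its spout towards the divider. I'll tilt it slowly.

```bash
python3 -m pendant '[[[-0.1,0.6,0,0,0,0.09,4.5],[-0.28,0.77,0,0,0,0.17,4.5],[-0.43,0.75,0,0,0,0.26,4.5],[-0.43,0.75,0,0,0,0.26,4.5]]]' 35
python3 - <<'E'
from h import *
for t in(20,25,30,35,40,45,50): delta([.5195,-.048,.188],-80,t)
E
```

```text
time: 6.0
tool_pos: [0.5191, -0.0451, 0.1694]
tool_rot: [-1.571, 0.261, -1.399]
contact_force: [0.5, -0.6, -3.2]
opening: 0.0515
shift cm [-0.36 -0.   -0.01] rot [ 0.    -0.002  0.088] q [-0.37  0.45  1.56  0.23  1.28 -0.63] t 6.0 F [ 0.5 -0.6 -3.2] op 0.0515
shift cm [-0.53 -0.02 -0.01] rot [-0.    -0.002  0.175] q [-0.37  0.45  1.56  0.23  1.28 -0.63] t 6.0 F [ 0.5 -0.6 -3.2] op 0.0515
shift cm [-0.69 -0.06 -0.01] rot [-0.    -0.002  0.263] q [-0.37  0.45  1.56  0.23  1.28 -0.63] t 6.0 F [ 0.5 -0.6 -3.2] op 0.0515
shift cm [-0.84 -0.11 -0.01] rot [-0.    -0.002  0.35 ] q [-0.37  0.45  1.56  0.23  1.28 -0.63] t 6.0 F [ 0.5 -0.6 -3.2] op 0.0515
shift cm [-0.99 -0.17 -0.01] rot [-0.    -0.002  0.437] q [-0.37  0.45  1.56  0.23  1.28 -0.63] t 6.0 F [ 0.5 -0.6 -3.2] op 0.0515
shift cm [-1.14 -0.25 -0.01] rot [-0.    -0.002  0.524] q [-0.37  0.45  1.56  0.23  1.28 -0.63] t 6.0 F [ 0.5 -0.6 -3.2] op 0.0515
shift cm [-1.28 -0.34 -0.01] rot [-0.001 -0.002  0.612] q [-0.37  0.45  1.56  0.23  1.28 -0.63] t 6.0 F [ 0.5 -0.6 -3.2] op 0.0515
```

```bash
python3 -m pendant '[[[-0.36,0,0,0,0,0.06,4.5],[-0.45,0,0,0,0,0.13,4.5],[-0.55,0,0,0,0,0.19,4.5],[-0.65,0,0,0,0,0.24,4.5],[-0.75,-0.1,0,0,0,0.29,4.5],[-0.84,-0.1,0,0,0,0.35,4.5],[-0.95,-0.2,0,0,0,0.41,4.5],[-1.1,-0.2,0,0,0,0.48,4.5],[-1.2,-0.3,0,0,0,0.56,4.5],[-1.25,-0.3,0,0,0,0.6,4.5],[-1.25,-0.3,0,0,0,0.6,4.5],[-1.25,-0.3,0,0,0,0.6,4.5],[-1.25,-0.3,0,0,0,0.6,4.5],[-1.25,-0.3,0,0,0,0.6,4.5]]]' 35
python3 - <<'E'
from h import *
delta([.5195,-.048,.22],-80,0)
c=cam('top'); a=c['bgr'][130:290,240:440]; c=cam('side'); b=c['bgr'][130:290,230:430]; cv2.imwrite('pics/d.png',cv2.resize(np.hstack([a,b]),None,fx=2,fy=2,interpolation=2))
E
```

```text
time: 7.4
tool_pos: [0.5168, -0.0324, 0.1768]
tool_rot: [-1.57, 0.858, -1.395]
contact_force: [-0.0, 0.1, -1.8]
opening: 0.0521
shift cm [-0.81 -2.8  -0.01] rot [-0.001  0.    -0.858] q [-0.57  0.67  1.44  0.59  1.68 -0.89] t 7.4 F [-0.   0.1 -1.8] op 0.0521
```

View pics/d.png

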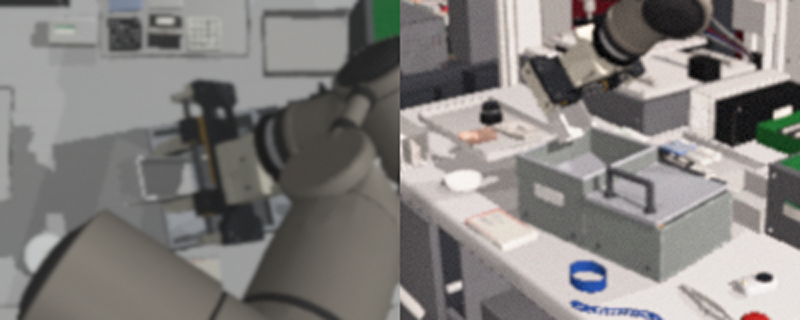

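The visible part of the tray is empty, and the weight reading has dropped by about 1.1 N. I'll level it and carry it back.

```bash
python3 -m pendant '[[[0,-1,0,0,0,-0.1,4.5],[-0.2,-2,0,0,0,-0.22,4.5],[-0.4,-2.8,0,0,0,-0.36,4.5],[-0.6,-2.8,0,0,0,-0.5,4.5],[-0.8,-2.8,0,0,0,-0.64,4.5],[-0.8,-2.8,0,0,0,-0.78,4.5],[-0.8,-2.8,0,0,0,-0.858,4.5],[-0.8,-2.8,0,0,0,-0.858,4.5],[-0.8,-2.8,0,0,0,-0.858,4.5]]]' 25
python3 - <<'E'
from h import *
delta([.631,.110,.20],-13.5)
E
```

```text
time: 8.4
tool_pos: [0.5194, -0.0479, 0.2008]
tool_rot: [-1.571, 0.004, -1.396]
contact_force: [0.8, 0.1, -1.4]
opening: 0.0515
shift cm [-13.59   2.02  13.74] rot [-0.002 -1.16  -0.004] q [-0.24  0.36  1.57  0.    1.21 -0.42] t 8.4 F [ 0.8  0.1 -1.4] op 0.0515
```

```bash
python3 -m pendant '[[[-1,0,1,0,-0.08,-0.004,4.5],[-2.5,0,2.5,0,-0.2,-0.004,4.5],[-4,0.5,4,0,-0.33,-0.004,4.5],[-5.5,0.5,5.5,0,-0.46,-0.004,4.5],[-7,1,7,0,-0.59,-0.004,4.5],[-8.5,1,8.5,0,-0.72,-0.004,4.5],[-10,1.5,10,0,-0.85,-0.004,4.5],[-11.5,2,11.5,0,-0.98,-0.004,4.5],[-13,2,13,0,-1.09,-0.004,4.5],[-13.6,2,13.7,0,-1.16,-0.004,4.5],[-13.6,2,13.7,0,-1.16,-0.004,4.5],[-13.6,2,13.7,0,-1.16,-0.004,4.5]]]'
python3 - <<'E'
from h import *
delta([.631,.110,.0275],-13.5)
E
```

```text
time: 9.6
tool_pos: [0.6308, 0.108, 0.1801]
tool_rot: [-1.571, -0.0, -0.24]
contact_force: [-0.1, -0.1, -1.4]
opening: 0.0519
shift cm [-0.03 17.14  0.2 ] rot [ 0.    -0.004  0.   ] q [ 0.05  0.59  1.25 -0.    1.3  -1.28] t 9.6 F [-0.1 -0.1 -1.4] op 0.0519
```

```bash
python3 -m pendant '[[[0,2,0.2,0,0,0,4.5],[0,5,0.2,0,0,0,4.5],[0,8,0.2,0,0,0,4.5],[0,11,0.2,0,0,0,4.5],[0,14,0.2,0,0,0,4.5],[0,15.5,0.2,0,0,0,4.5],[0,16.5,0.2,0,0,0,4.5],[0,16.9,0.2,0,0,0,4.5],[0,17.1,0.2,0,0,0,4.5],[0,17.2,0.2,0,0,0,4.5],[0,17.2,0.2,0,0,0,4.5]]]'
```

```text
time: 10.7
tool_pos: [0.6323, 0.1112, 0.0099]
tool_rot: [-1.57, -0.004, -0.237]
contact_force: [0.6, -0.6, -2.2]
opening: 0.052
```

```bash
python3 -m pendant '[[[0,0,0,0,0,0,4.5],[0,0.05,0,0,0,0,4.5],[0,0.1,0,0,0,0,4.5],[0,0.1,0,0,0,0,4.5]]]'
```

```text
time: 11.1
tool_pos: [0.632, 0.1112, 0.0087]
tool_rot: [-1.571, -0.003, -0.237]
contact_force: [-1.5, -0.2, 4.1]
opening: 0.052
```

```bash
python3 -m pendant '[[[0,0,0,0,0,0,7],[0,0,0,0,0,0,7],[0,0,0,0,0,0,7],[0,0,0,0,0,0,7],[0,-1,0,0,0,0,7],[0,-4,0,0,0,0,7],[0,-8,0,0,0,0,7],[0,-12,0,0,0,0,7],[0,-16,0,0,0,0,7],[0,-20,0,0,0,0,7],[0,-22,0,0,0,0,7],[0,-22,0,0,0,0,7]]]'
python3 - <<'E'
from h import *
delta([.491,-.2435,.21],-80)
E
```

```text
time: 12.3
tool_pos: [0.6328, 0.1114, 0.2328]
tool_rot: [-1.569, -0.01, -0.237]
contact_force: [-0.7, 0.4, 0.4]
opening: 0.0703
shift cm [ -5.5    4.02 -37.83] rot [-0.008  1.16   0.008] q [ 0.06  0.55  1.17 -0.    1.41 -1.28] t 12.3 F [-0.7  0.4  0.4] op 0.0703
```

```bash
python3 -m pendant '[[[-0.3,0,-2,0,0.06,0,7],[-0.8,0,-5,0,0.17,0,7],[-1.3,0,-9,0,0.28,0,6],[-1.9,0,-13,0,0.4,0,6],[-2.5,0,-17,0,0.52,0,6],[-3.1,0,-21,0,0.64,0,6],[-3.7,0,-25,0,0.76,0,6],[-4.3,1,-29,0,0.88,0,6],[-4.9,2,-33,0,1,0,6],[-5.3,3,-36,-0.004,1.1,0.004,6],[-5.5,4,-37.8,-0.008,1.16,0.008,6],[-5.5,4,-37.8,-0.008,1.16,0.008,6],[-5.5,4,-37.8,-0.008,1.16,0.008,6],[-5.5,4,-37.8,-0.008,1.16,0.008,6]]]'
python3 - <<'E'
from h import *
delta([.491,-.2435,.129],-80)
c=cam('top'); np.save('pics/top2.npy',c,allow_pickle=True); a=c['bgr'][130:290,240:440]; c=cam('side'); b=c['bgr'][130:290,250:450]; cv2.imwrite('pics/e.png',cv2.resize(np.hstack([a,b]),None,fx=2,fy=2,interpolation=2))
# brass anywhere
c=np.load('pics/top2.npy',allow_pickle=True).item()
hsv=cv2.cvtColor(c['bgr'],cv2.COLOR_BGR2HSV)
m=((hsv[...,0]>10)&(hsv[...,0]<28)&(hsv[...,1]>110)).astype(np.uint8); m[:130]=0;m[290:]=0
n,L,st,ce=cv2.connectedComponentsWithStats(m)
for i in range(1,n):
    if st[i,4]>8: print('brass',ce[i].round(1),st[i,4],bydepth(c,ce[i:i+1]).round(3))
E
```

```text
time: 13.7
tool_pos: [0.4895, -0.2424, 0.188]
tool_rot: [-1.579, 0.001, -1.395]
contact_force: [0.4, 0.7, -0.1]
opening: 0.0599
shift cm [0.14 7.78 0.19] rot [ 0.008  0.001 -0.001] q [-0.6   0.42  1.52 -0.    1.21 -0.77] t 13.7 F [ 0.4  0.7 -0.1] op 0.0599
brass [513.3 260.2] 44 [[ 0.419 -0.535  0.068]]
```

View pics/e.png

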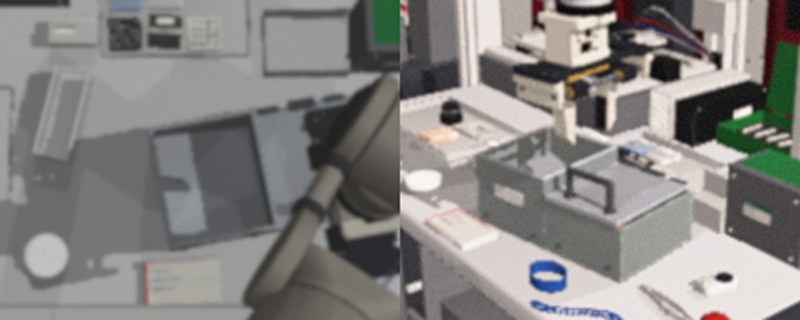

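The tray sits flat and empty in its old place, and the inlet and worktop show no spacers, so they slid down into the pan. The open gripper is above the bar, which is at side pixel (345,220). I'll check the bar's projection before descending.

Run:
```python
from h import *
c=cam('side'); print(proj(c,[[.491,-.2435,.129]]).round(1))
yf=np.array([-.174,.985,0])
print(proj(c,[np.array([.491,-.2435,.129])+k*yf for k in(-.036,.036)]).round(1))
g=cv2.cvtColor(c['bgr'],cv2.COLOR_BGR2GRAY)
m=(g[205:245,325:370]<75).astype(np.uint8); print('\n'.join(''.join('.#'[v] for v in r) for r in m))
```

```text
[[343.1 218.2]]
[[353.4 221.9]
 [333.2 214.6]]
..................................#####......
..................................######.....
..................................#####......
...................................##........
...................................###.......
....................................##.......
.......................................#.....
.............................................
.............................................
.............................................
.........####................................
.........#######.............................
.........##...#####..........................
.........##......#####.......................
.........##.........#####....................
.........#.............####..................
.........#...............####................
.........#..................#................
.............................#...............
.............................#...............
.............................#...............
........##...................................
........##...................#...............
.............................#...............
.............................................
.............................#...............
.............................#...............
.............................#...............
.............................#...............
............................##...............
............................##...............
.............................................
.............................................
.............................................
.............................................
.............................................
.............................................
.............................................
.............................................
.............................................
```

```bash
python3 -m pendant '[[[0.1,2,0.2,0.008,0,0,6],[0.1,5,0.2,0.008,0,0,6],[0.1,6.5,0.2,0.008,0,0,6],[0.1,7.3,0.2,0.008,0,0,6],[0.1,7.7,0.2,0.008,0,0,6],[0.1,7.7,0.2,0.008,0,0,6],[0.1,7.7,0.2,0.008,0,0,0.6],[0.1,7.7,0.2,0.008,0,0,0.6],[0.1,7.7,0.2,0.008,0,0,0.6],[0.1,7.7,0.2,0.008,0,0,0.6],[0.1,7.7,0.2,0.008,0,0,0.6],[0.1,7.7,0.2,0.008,0,0,0.6],[0.1,7.7,0.2,0.008,0,0,0.6],[0.1,7.7,0.2,0.008,0,0,0.6]]]' 15
python3 - <<'E'
from h import *
s=status.observe(); R=Ro.from_euler('xyz',s['tool_rot']); G=s['tool_pos']-R.apply([0,robot.pinch_z,0]); print(G.round(4),s['contact_force'],s['opening'])
r=np.hypot(.14,.043)*100;a0=np.arctan2(.043,.14)
for a in(0,.05,.1,.2,.3,.4,.5,.6,.7,.825,.9,1,1.08,1.12):
    print(a,'z',round(14-r*np.cos(a0+a),2),'y',-round(r*np.sin(a0+a)-4.3,2))
E
```

```text
time: 15.25
tool_pos: [0.4926, -0.2438, 0.111]
tool_rot: [-1.567, 0.0, -1.397]
contact_force: [6.4, 2.3, -2.2]
opening: 0.0094
[ 0.4925 -0.2438  0.1298] [ 6.36109107  2.25272002 -2.20342804] 0.009385636884029531
0 z -0.0 y -0.0
0.05 z 0.23 y -0.69
0.1 z 0.5 y -1.38
0.2 z 1.13 y -2.7
0.3 z 1.9 y -3.95
0.4 z 2.78 y -5.11
0.5 z 3.78 y -6.19
0.6 z 4.87 y -7.15
0.7 z 6.06 y -8.01
0.825 z 7.66 y -8.9
0.9 z 8.67 y -9.34
1 z 10.05 y -9.8
1.08 z 11.19 y -10.07
1.12 z 11.77 y -10.17
```

```bash
python3 -m pendant '[[[0,-0.35,0.15,0,0,0,0.6],[0,-0.7,0.3,0,0,0,0.6],[0,-1.4,0.6,0,0,0,0.6],[0,-2.05,0.9,0,0,0,0.6],[0,-2.7,1.23,0,0,0,0.6],[0,-3.33,1.6,0,0,0,0.6],[0,-3.95,2,0,0,0,0.6],[0,-4.5,2.43,0,0,0,0.6],[0,-5.11,2.88,0,0,0,0.6],[0,-5.65,3.35,0,0,0,0.6],[0,-6.19,3.85,0,0,0,0.6],[0,-6.19,3.85,0,0,0,0.6],[0,-6.19,3.85,0,0,0,0.6]]]'
cat >> h.py <<'E'
def bar():
    s=status.observe(); R=Ro.from_euler('xyz',s['tool_rot']); G=s['tool_pos']-R.apply([0,robot.pinch_z,0])
    xf=np.array([np.cos(np.radians(10)),np.sin(np.radians(10))])
    H=np.array([.491,-.2435])+.14*xf; h=(H-G[:2])@xf; v=G[2]-.086
    print('G',G.round(4),'r',np.hypot(h,v).round(4),'ang',(np.arctan2(v,h)-.298).round(3),'F',s['contact_force'].round(1),'op',round(s['opening'],4),'t',s['time'])
E
python3 -c "from h import *;bar()"
```

```text
time: 16.55
tool_pos: [0.528, -0.2374, 0.1732]
tool_rot: [-1.573, 0.001, -1.397]
contact_force: [-5.2, -0.2, 1.7]
opening: 0.0093
G [ 0.528  -0.2374  0.192 ] r 0.1474 ang 0.504 F [-5.2 -0.2  1.7] op 0.0093 t 16.55
```

```bash
python3 -m pendant '[[[0,-0.5,0.45,0,0,0,0.6],[0,-0.96,1,0,0,0,0.6],[0,-1.4,1.6,0,0,0,0.6],[0,-1.82,2.2,0,0,0,0.6],[0,-2.19,2.85,0,0,0,0.6],[0,-2.54,3.5,0,0,0,0.6],[0,-2.86,4.13,0,0,0,0.6],[0,-3.15,4.8,0,0,0,0.6],[0,-3.39,5.5,0,0,0,0.6],[0,-3.61,6.2,0,0,0,0.6],[0,-3.79,6.9,0,0,0,0.6],[0,-3.93,7.6,0,0,0,0.6],[0,-3.93,7.6,0,0,0,0.6],[0,-3.93,7.6,0,0,0,0.6],[0,-3.93,7.6,0,0,0,0.6]]]'
python3 -c "
from h import *;bar()
c=cam('top'); a=c['bgr'][130:290,260:460]; c=cam('side'); b=c['bgr'][120:280,250:450]; cv2.imwrite('pics/f.png',cv2.resize(np.hstack([a,b]),None,fx=2,fy=2,interpolation=2))"
```

```text
time: 18.05
tool_pos: [0.6044, -0.2237, 0.2126]
tool_rot: [-1.569, 0.001, -1.396]
contact_force: [-1.5, 3.6, 5.5]
opening: 0.0096
G [ 0.6044 -0.2238  0.2314] r 0.1475 ang 1.103 F [-1.5  3.6  5.5] op 0.0096 t 18.05
```

View pics/f.png

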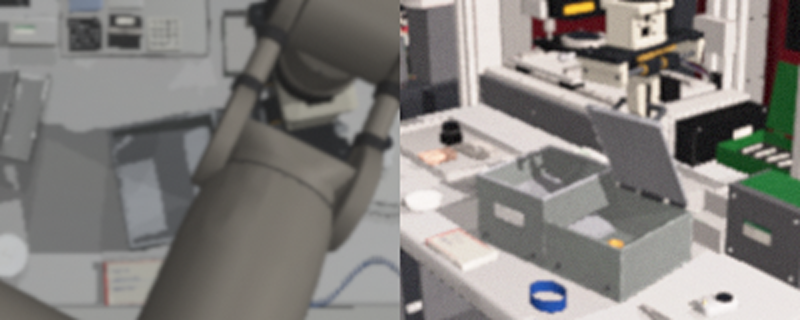

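The cover stands past its balance point at about 63°, and brass is visible in the pan at crop (615,243). I'll ease it back.

```bash
python3 -m pendant '[[[0,0.05,-0.3,0,0,0,0.6],[0,0.15,-0.7,0,0,0,0.6],[0,0.23,-1.07,0,0,0,0.6],[0,0.32,-1.43,0,0,0,0.6],[0,0.43,-1.78,0,0,0,0.6],[0,0.54,-2.13,0,0,0,0.6],[0,0.66,-2.48,0,0,0,0.6],[0,0.78,-2.81,0,0,0,0.6],[0,0.89,-3.1,0,0,0,0.6],[0,1.0,-3.35,0,0,0,0.6],[0,1.1,-3.6,0,0,0,0.6],[0,1.22,-3.82,0,0,0,0.6],[0,1.22,-3.82,0,0,0,0.6],[0,1.22,-3.82,0,0,0,0.6],[0,1.22,-3.82,0,0,0,0.6],[0,1.22,-3.82,0,0,0,0.6]]]'
python3 - <<'E'
from h import *
bar()
c=cam('side'); np.save('pics/s.npy',c,allow_pickle=True); b=c['bgr'][120:280,250:450]; cv2.imwrite('pics/g.png',cv2.resize(b,None,fx=3.6,fy=3.6,interpolation=2))
# cover plane tilt from depth
H=np.array([.491,-.2435]); xf=np.array([.9848,.1736]); yf=np.array([-.1736,.9848]); H=H+.14*xf
v,u=np.mgrid[140:240,330:410]; px=np.c_[u.ravel(),v.ravel()]; P=bydepth(c,px)
l=np.c_[(P[:,:2]-H)@xf,(P[:,:2]-H)@yf,P[:,2]-.086]
m=(abs(l[:,1])<.06)&(l[:,2]>.01)&(l[:,2]<.13)&(l[:,0]<.03)&(l[:,0]>-.14)
q=l[m][:,[0,2]]
for _ in range(4):
    k=np.polyfit(q[:,1],q[:,0],1); e=abs(q[:,0]-np.polyval(k,q[:,1])); q=q[e<max(.006,1.5*np.median(e))]
print(len(q),k,'angle',np.arctan2(1,-k[0]))
E
```

```text
time: 19.75
tool_pos: [0.566, -0.2308, 0.1997]
tool_rot: [-1.571, 0.001, -1.397]
contact_force: [1.7, 2.6, -4.4]
opening: 0.0097
G [ 0.566  -0.2308  0.2185] r 0.1471 ang 0.823 F [ 1.7  2.6 -4.4] op 0.0097 t 19.75
548 [-0.9066949  -0.00269741] angle 0.8342946726810326
```

View pics/g.png

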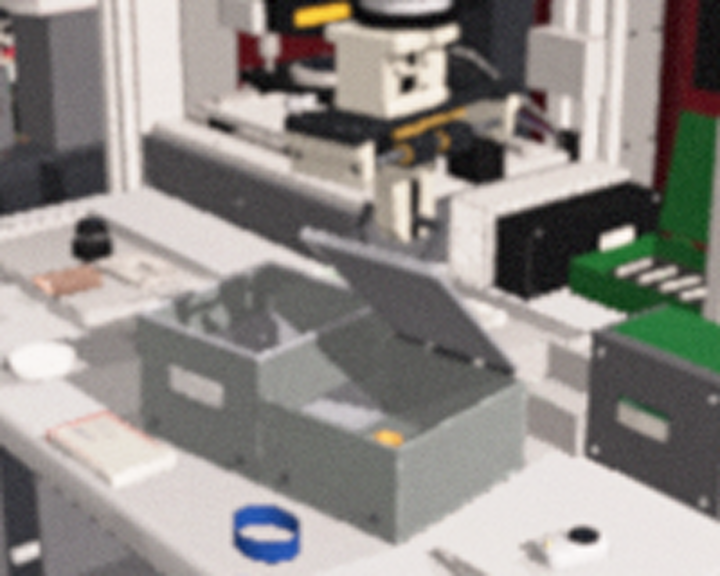

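The cover is held at about 0.82–0.83 rad and brass shows in the pan at (388,437). I'm handing in.

```bash
python3 -c "
from h import *
bar(); print(robot.hand_in())"
```

```text
G [ 0.566  -0.2309  0.2185] r 0.1471 ang 0.823 F [ 1.3  3.7 -4.6] op 0.0095 t 19.8
the job is handed in; nothing more can be done
None
```

I tipped the three spacers into the inlet and set the tray down flat in its old place, let go. I then raised the cover by its bar to about 1.10 rad (63°) and eased it back. The program ended at 19.8 s with the gripper holding the bar still at about 47°, 10° short of balance.

**Last checks**
- **Cover angle:** the gripper position gave 0.823 rad and the depth image of the cover gave 0.834 rad. The finger opening was 9.5 mm on the bar, and the force on the tool was about 6 N.
- **Tray and spacers:** the top view showed the tray empty and flat, with no brass left in it, in the visible part of the inlet or on the worktop. The measured load fell by about 1.1 N when I tipped it, which fits all three spacers leaving.
- **Not fully confirmed:** only one spacer could be seen directly in the pan. The front wall probably hides the other two from the side camera.
- **Bystanders:** those in view looked undisturbed. I did not measure their positions again.

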